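Put a resin specimen on the vacuum stage and open the cock

ROBOT

A 6-joint arm with a two-finger parallel gripper is mounted at the origin on the work surface. World frame = base frame: x ahead of the robot, y to its left, z up, the work surface at z = 0. Lengths are in mm, angles in rad, forces in N, time in s.
With the tool pointing down it reaches from about 350 to 975 mm from the base axis. Payload 4.9 kg.
Tool frame: the origin (TCP) lies midway between the tips of the shut fingers; the grasp point (between the pads) lies 19 mm behind it; z points along the fingers, y is the direction in which the jaws open and shut (so a half turn about z gives the same grasp; the last joint's range is limited). The gripper opens to 85 mm and grips with 20 to 120 N. Pads are 22 mm wide; open, the fingers measure 114 mm over their backs; the gripper's body (76 mm by 85 mm) begins 54 mm behind the grasp point. The pads swing forward as they close: fully open they stand 13 mm farther back than shut.
Start: joints at [-1.44, 0.053, 1.613, -0, 1.476, -0.119], TCP at [154.502, -605.583, 231.304] pointing down, gripper open.
Joint ranges: [-3.01, 3.01], [-1.01, 2.22], [0.06, 2.58], [-1.02, 4.17], [0.09, 2.62], [-3.14, 3.14]. Speed limits (rad/s): [2.57, 2.57, 3.14, 3.14, 3.14, 3.14].

INTERFACE

Orientations are given as [roll, pitch, yaw] about the fixed x, y, z axes, in that order (R = Rz(yaw) Ry(pitch) Rx(roll)).
In Python, from station import env gives the robot as it stands. The module is installed in compiled form; this text tells all that it offers.
- The arm moves only by the tool carry_out, never from a script. Its argument "plan" is text: rows parted by semicolons, each of 7 numbers parted by spaces: the opening, from 0 (shut) to 1 (fully open), then the shift along the tool's x, y, z in m, then the turn, a rotation vector about the tool's x, y, z in degrees. In form: jaw dx dy dz ax ay az; .... A call has 1 to 8 rows; each row is the pose to reach, as a shift and turn from the pose measured when the call began, along the tool's axes at that moment; what a row does not reach only later rows make up. A row lasts 1/12 s, in which the tool goes at most 41.7 mm and 7.16 degrees, less where a joint would pass 70% of its speed; a pose out of reach is approached as far as the arm can. A call with a gripper value outside its range is refused whole. The fingers move at their own pace and stop on an object; "squeeze" is the grip in N (left out, the last holds). Time passes only in rows, so rows that repeat a pose let the fingers close. It gives the time, the measured TCP pose, the force and the opening at its end, in the units of the state.
- env.get_obs(): the state, without advancing time (a new reading comes with each control period).
- env.read_camera(name): name is "scene" or "side" or "wrist"; returns a dict with "pixels" (400x640x3 uint8, blue, green, red), "range_z" (400x640 float32, mm along the optical axis (not along the pixel's ray), 0 where there is no reading), "fx", "fy", "cx", "cy" (pixels), "xyz" and "rotation" of the camera in the world. Camera axes: x right, y down, z forward; pixel columns grow to the right and rows downward; lengths in mm; the calibration is good to about 2 mm. A picture is of the moment at which its call begins.
- env.sign_off(): hands the job in, once; it reports no verdict.
The state is a dict: "time_s": time; "qpos": joint angles; "joint_vel": joint speeds; "joint_efforts": joint torques, N m; "position": TCP position; "ee_rot": TCP orientation; "contact_force": force on the tool from outside, world axes, zero at the start; "moment": the same for the moment, N m; "gripper_width": finger opening in mm.
Only numpy, scipy, OpenCV 4.12 (cv2) and the standard library are available. Lean on these libraries where they do the work, as an engineer would, in place of code of your own. Each camera call takes 0.05 s, during which the arm holds its last target.

TASK

Lift the specimen block with the amber resin straight up out of its tray pocket, keeping it upright, and set it gently on the black rubber pad of the vacuum stage, upright, centred, with its long side along the pad's long side, and let go. Only then turn on the vacuum: swing the red cock handle from across its pipe until it lies along the pipe, fully against its stop. Leave the tray, the other two blocks in their pockets and everything else on the bench where they are.

Things in the scene. Friction and masses are not known exactly. Their poses are not given: they have to be found in the camera images.
- amber_block: specimen block to be moved: a white plastic adapter plate 30 (x) x 40 (y) x 14 mm high with an AMBER (orange-yellow) hard resin pillar standing centred on it, 12 (x) x 18 (y) x 32 mm high (46 mm overall, about 45 g; it may be gripped firmly). Origin: centre of the underside; z up. In the tray only the pillar can be gripped: it stands 30 mm above the tray's top face, while the adapter's top lies 2 mm below that face. It may be in any of the three pockets
- green_block: bystander: the same block with green resin, in another tray pocket
- violet_block: bystander: the same block with violet resin, in another tray pocket
- tray: loose grey plastic tray, 78 (x) x 210 (y) x 22 mm high, 0.9 kg, lying flat. Origin: centre of the underside. Three rectangular pockets in a row along its y, 66 mm apart, each 32 (x) x 42 (y) mm and 16 mm deep (pocket floors 6 mm above the origin); blocks sit in them with 1 mm clearance a side, their axes parallel to the tray's
- pocket0 (a point): centre of the floor of the tray pocket at the tray's -y end
- pocket1 (a point): centre of the floor of the middle tray pocket
- pocket2 (a point): centre of the floor of the tray pocket at the tray's +y end
- stage: vacuum stage, fixed to the bench: grey base plate 120 (x) x 260 (y) x 14 mm. Origin: centre of its underside, z up. At y = +60 mm an aluminium pedestal carries the black rubber pad; a brass pipe runs from the pedestal along -y, through the brass ball cock at x = +20, y = -60 mm
- pad (a point): centre of the top face of the black rubber pad, 40 mm above the bench. The pad is 36 (along the stage's x) x 46 mm (along the stage's y), 3 mm larger than the block's adapter all round; pedestal 62 x 70 mm beneath it. Axes as the stage's. The block's y may lie along the pad's y either way round
- cock (a joint): angle of the red cock handle, rad. 0 = shut: the handle points along the stage's -x (across the pipe). It grows counter-clockwise seen from above; at 1.571 it is fully open, against the hard stop, pointing along the stage's -y (along the pipe). Starts between 0 and 0.3. It stays where it is left; friction about 0.12 N m, i.e. some 2 N at the handle
- cock_axis (a point): point on the vertical turning axis of the cock handle at the handle's mid-height, 71 mm above the bench
- cock_grip (a point): point on the red handle where it is pinched or pushed: 58 mm from the turning axis, 18 mm short of the free end, at mid-height (71 mm above the bench). The handle is a bar 80 mm long, 14 mm wide, 14 mm high (64 to 78 mm above the bench), free space under its outer part down to the base plate (14 mm) or bench. The point turns with the handle: its x axis runs along the bar towards the turning axis
- bottle: bystander: clear bottle with blue cap, 64 mm across, 150 mm high, far side; origin at the centre of its underside
- jar: bystander: small amber jar with white cap, 44 mm across, 45 mm high, near the robot; origin at the centre of its underside
- slide_box: bystander: white closed slide box 70 x 100 x 35 mm, far side; origin at the centre of its underside
- brush: bystander: brush lying on the bench near the robot, 160 mm long
- brush_pot: bystander: red pot with brushes, 80 mm across, 190 mm high, far side; origin at the centre of its underside
Not all that is in view belongs to the job. Several things have the shape of the tray; the one meant has the colours described above.

How it is judged:
By the outcome, as a careful person would: the job done as asked, in the order asked, and still so for the second after the job is handed in, with the robot touching nothing.
It also fails if it takes over 61 s, if anything falls off the work surface, if the arm or the gripper's body presses on something with over 40 N, if the wrist force passes 120 N, or if a joint passes its speed limit or range.

## Working session

There is one attempt and no reset: what is moved stays moved. The work goes in short steps, Python scripts to look and compute and a tool call to move; the robot and the scene stay as the last step left them, time stands still between calls to the robot, and variables do not carry over. Pictures are saved under pics/ and viewed, and the job is handed in when it is done.

Besides the shell and the picture viewer there is one more tool, called after "Call:" by a JSON object that holds its "api" and its "payload", one argument or row to a line. carry_out: Moves the arm, as the interface text tells. Its arguments: {"type":"object","properties":{"plan":{"type":"string"},"squeeze":{"type":"number"}},"required":["plan"]}

```bash
mkdir -p pics
cat > h.py <<'E'
from station import env
import numpy as np, cv2
from scipy.spatial.transform import Rotation as R
def cam(n,save=None):
    c=env.read_camera(n)
    if save: cv2.imwrite(f'pics/{save}.png',c['pixels'])
    return c
def ray(c,u,v):
    d=np.array([(u-c['cx'])/c['fx'],(v-c['cy'])/c['fy'],1.0]); return np.array(c['xyz'],float),np.array(c['rotation']).reshape(3,3)@d
def onz(c,u,v,z):
    o,d=ray(c,u,v); return o+d*(z-o[2])/d[2]
def cloud(c):
    v,u=np.mgrid[0:400,0:640]; Z=c['range_z'].astype(float)
    P=np.stack([(u-c['cx'])/c['fx']*Z,(v-c['cy'])/c['fy']*Z,Z],-1)
    return P@np.array(c['rotation']).reshape(3,3).T+np.array(c['xyz'],float)
E
python3 - <<'E'
from h import *
for n in('scene','side','wrist'):
    c=cam(n,n+'0'); print(n,c['xyz'],np.round(c['rotation'],3).tolist(),c['fx'])
o=env.get_obs(); print(o)
E
```

```text
scene [1041.61111088  642.22091304 1064.65365762] [-2.539, -0.012, 2.349] 366.60197164496736
side [219.74100327 680.32368463 797.58969214] [-2.419, 0.008, -2.576] 378.5008181067484
wrist [ 231.5422927  -585.89466875  372.66496467] [2.826, 0.001, -1.321] 339.0369283146201
{'time_s': 0.15, 'qpos': array([-1.44000201e+00,  5.31983276e-02,  1.61400220e+00, -2.14769944e-05,
        1.47600648e+00, -1.18992800e-01]), 'joint_vel': array([ 8.72751220e-04, -2.74654912e-03, -4.35668281e-03, -8.53975704e-06,
        1.31753486e-03,  1.16433481e-04]), 'joint_efforts': array([ 1.61442863e-04, -3.94239414e+01, -3.70722699e+01, -1.36850272e-04,
        4.64928497e-03,  1.52831412e-06]), 'position': array([ 154.43198426, -605.105475  ,  230.33560752]), 'ee_rot': array([-3.13998718e+00, -1.70417218e-04,  2.49789033e-01]), 'contact_force': array([-0.82380119, -0.59528742,  0.24547554]), 'moment': array([ 0.07526302, -0.00712514, -0.00275836]), 'gripper_width': 85.2602024354647}
```

```bash
sed -i "s/np.array(c\['rotation'\]).reshape(3,3)/R.from_euler('xyz',c['rotation']).as_matrix()/" h.py; cat h.py | head -12
```

```text
from station import env
import numpy as np, cv2
from scipy.spatial.transform import Rotation as R
def cam(n,save=None):
    c=env.read_camera(n)
    if save: cv2.imwrite(f'pics/{save}.png',c['pixels'])
    return c
def ray(c,u,v):
    d=np.array([(u-c['cx'])/c['fx'],(v-c['cy'])/c['fy'],1.0]); return np.array(c['xyz'],float),R.from_euler('xyz',c['rotation']).as_matrix()@d
def onz(c,u,v,z):
    o,d=ray(c,u,v); return o+d*(z-o[2])/d[2]
def cloud(c):
```

View pics/scene0.png

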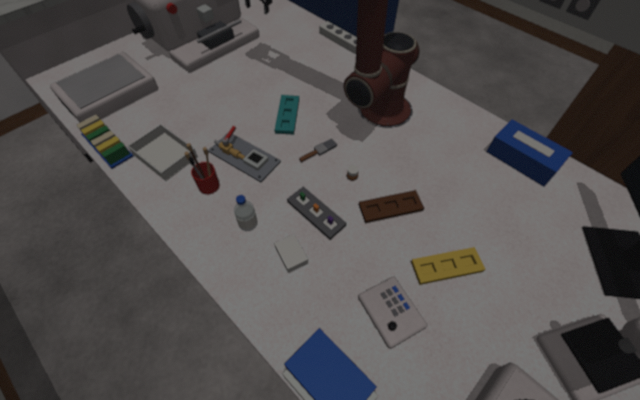

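View pics/side0.png

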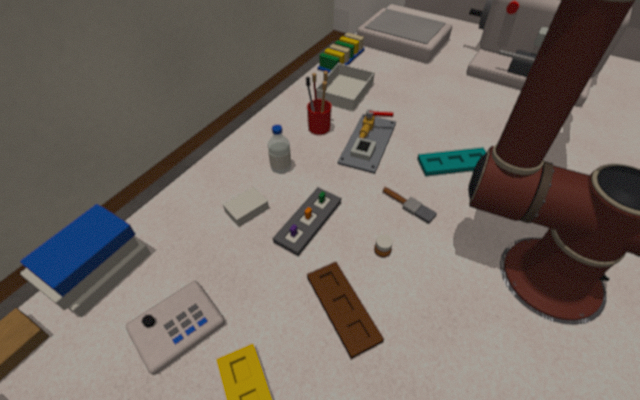

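View pics/wrist0.png

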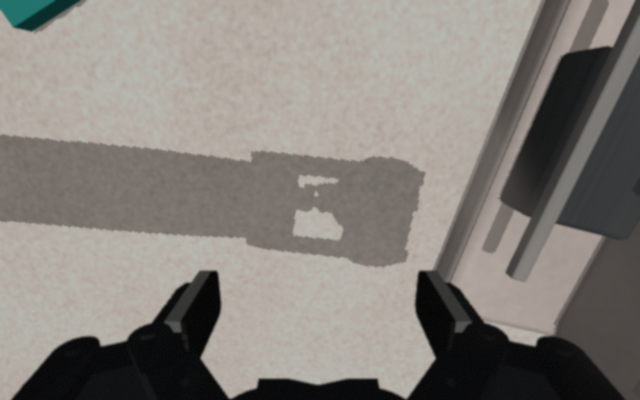

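In the scene picture: the candidates are the grey tray at (317,212), and lookalike trays in teal (287,114), brown (391,206) and yellow (447,265). The orange pillar is at (317,207), and the small amber jar at (352,174). I choose the orange pillar in the middle of the grey tray. Next I check it in a close crop and measure it.

Run:
```python
from h import *
ims=[]
for n,(a,b,e,f) in {'scene':(195,115,360,245),'side':(265,95,430,255)}.items():
    c=cam(n); p=c['pixels']; P=cloud(c)
    ims.append(cv2.resize(p[b:f,a:e],(390,380),interpolation=cv2.INTER_CUBIC))
    hsv=cv2.cvtColor(p,cv2.COLOR_BGR2HSV)
    roi=np.zeros((400,640),bool); roi[b:f,a:e]=1
    for nm,lo,hi in(('amber',(8,150,70),(22,255,255)),('violet',(120,70,30),(150,255,255)),('green',(45,80,30),(85,255,255)),('red',(0,170,70),(4,255,255))):
        m=(cv2.inRange(hsv,lo,hi)>0)&roi
        k,l,s,ct=cv2.connectedComponentsWithStats(m.astype(np.uint8))
        for i in range(1,k):
            if s[i,4]>8:
                q=P[(l==i)&(c['range_z']>0)]
                print(n,nm,ct[i].round(1),s[i,4],np.median(q,0).round(1),'top',q[q[:,2]>np.percentile(q[:,2],60)].mean(0).round(1))
    # tray top via height
    for nm,(zl,zh) in {'traytop':(19,24.5),'base':(11,17)}.items():
        m=roi&(P[...,2]>zl)&(P[...,2]<zh)
        k,l,s,ct=cv2.connectedComponentsWithStats(m.astype(np.uint8))
        for i in range(1,k):
            if s[i,4]>150:
                q=P[l==i][:,:2].astype(np.float32); print(n,nm,ct[i].round(),s[i,4],cv2.minAreaRect(q))
cv2.imwrite('pics/crop.png',np.hstack(ims))
```

```text
scene amber [315.6 206.1] 17 [580.3 170.7  51.9] top [579.9 169.3  54.4]
scene violet [329.9 218.9] 29 [582.  234.9  50.1] top [579.3 235.4  54.1]
scene green [302.1 195.2] 24 [581.1 104.6  51. ] top [578.2 104.2  54. ]
scene red [230.2 132.2] 22 [ 589.1 -271.3   80.1] top [ 587.6 -271.4   81.1]
scene traytop [285. 123.] 157 ((370.63775634765625, -214.165283203125), (88.12781524658203, 79.67778015136719), 43.42568588256836)
scene traytop [322. 147.] 155 ((366.8108825683594, -20.50290298461914), (42.0877685546875, 128.4318084716797), 79.73733520507812)
scene traytop [316. 211.] 756 ((577.2569580078125, 167.42787170410156), (211.49037170410156, 80.59453582763672), 88.93338775634766)
scene base [241. 145.] 208 ((568.245361328125, -255.82159423828125), (56.29085159301758, 116.47187805175781), 5.1958465576171875)
scene base [248. 162.] 525 ((590.8544921875, -201.94412231445312), (122.52824401855469, 259.2476806640625), 10.722794532775879)
side amber [322.2 103.9] 17 [ 752.7 -175.    92.7] top [ 745.  -169.2  115.6]
side amber [366.5 126.1] 167 [ 612.9 -238.4   43.5] top [ 617.1 -244.1   5
[... 281 characters left out ...]
236.   54.6]
side green [321.5 196.2] 50 [574.1 108.   49. ] top [576.8 103.9  54.2]
side red [318.7 103. ] 21 [ 787.  -216.2   76.9] top [ 787.  -216.1   84.1]
side red [319.2 119.4] 401 [ 750.7 -155.5   59. ] top [ 753.4 -168.    79.8]
side red [382.8 113.6] 51 [ 581.3 -271.9   77. ] top [ 580.8 -273.    79.8]
side traytop [307. 220.] 1180 ((578.6465454101562, 168.5828094482422), (212.64317321777344, 80.37507629394531), 89.79120635986328)
side traytop [411. 203.] 326 ((381.3389587402344, -22.910064697265625), (41.39613342285156, 155.01220703125), 80.63735961914062)
side base [369. 144.] 957 ((592.6571655273438, -201.4142303466797), (119.78996276855469, 264.060302734375), 10.69957160949707)
```

View pics/crop.png

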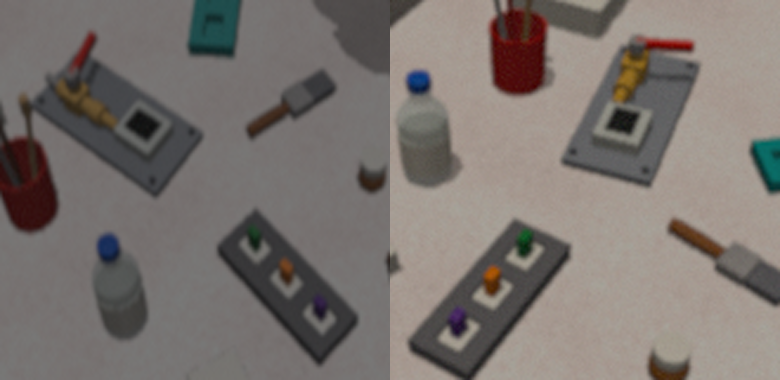

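The crop shows the orange pillar in the grey tray's middle pocket, between green and violet, with the stage and its red handle beyond. Moving above it.

Call:
{"api": "carry_out", "payload": {
  "plan": "1 0.602 -0.645 0.03 0 0 -75;1 0.602 -0.645 0.03 0 0 -75;1 0.602 -0.645 0.03 0 0 -75;1 0.602 -0.645 0.03 0 0 -75;1 0.602 -0.645 0.03 0 0 -75;1 0.602 -0.645 0.03 0 0 -75;1 0.602 -0.645 0.03 0 0 -75;1 0.602 -0.645 0.03 0 0 -75"
}}

```text
time_s: 0.92
position: [314.9, -311.5, 219.9]
ee_rot: [3.141, -0.001, 1.255]
contact_force: [1.1, -0.8, -0.9]
gripper_width: 85.6
```

```bash
cat >> h.py <<'E'
def go(x,y,z,yaw_deg):
    o=env.get_obs(); p=o['position']; Rm=R.from_euler('xyz',o['ee_rot'])
    t=R.from_euler('xyz',[np.pi,0,np.radians(yaw_deg)])
    print('t',round(o['time_s'],2),'pos',p.round(1),'rot',o['ee_rot'].round(4),'F',o['contact_force'].round(1),'w',round(o['gripper_width'],1))
    print('shift m',(Rm.inv().apply(np.array([x,y,z])-p)/1000).round(4),'turn',(Rm.inv()*t).as_rotvec(degrees=True).round(2))
E
python3 -c "
from h import *
go(578.5,169,200,89.4)"
```

```text
t 0.92 pos [ 314.9 -311.5  219.9] rot [ 3.1413e+00 -5.0000e-04  1.2552e+00] F [ 1.1 -0.8 -0.9] w 85.6
shift m [0.5386 0.1014 0.0203] turn [  0.02  -0.03 -17.48]
```

Call:
{"api": "carry_out", "payload": {
  "plan": "1 0.539 0.101 0.02 0 0 -17.5;1 0.539 0.101 0.02 0 0 -17.5;1 0.539 0.101 0.02 0 0 -17.5;1 0.539 0.101 0.02 0 0 -17.5;1 0.539 0.101 0.02 0 0 -17.5;1 0.539 0.101 0.02 0 0 -17.5;1 0.539 0.101 0.02 0 0 -17.5;1 0.539 0.101 0.02 0 0 -17.5"
}}

```text
time_s: 1.58
position: [474.7, -18.8, 208.3]
ee_rot: [3.14, -0.0, 1.561]
contact_force: [-0.3, 0.0, 1.0]
gripper_width: 85.1
```

```bash
python3 -c "
from h import *
go(578.5,169,180,89.4)"
```

```text
t 1.58 pos [474.7 -18.8 208.3] rot [ 3.1402e+00 -1.0000e-04  1.5611e+00] F [-0.3  0.   1. ] w 85.1
shift m [0.1888 0.1019 0.0284] turn [ 0.08 -0.01  0.04]
```

Call:
{"api": "carry_out", "payload": {
  "plan": "1 0.189 0.102 0.028 0 0 0;1 0.189 0.102 0.028 0 0 0;1 0.189 0.102 0.028 0 0 0;1 0.189 0.102 0.028 0 0 0;1 0.189 0.102 0.028 0 0 0;1 0.189 0.102 0.028 0 0 0;1 0.189 0.102 0.028 0 0 0;1 0.189 0.102 0.028 0 0 0"
}}

```text
time_s: 2.25
position: [578.2, 169.1, 179.9]
ee_rot: [3.141, 0.001, 1.562]
contact_force: [0.0, -0.7, -0.1]
gripper_width: 85.5
```

Run:
```python
from h import *
go(578.5,169,180,89.4)
c=cam('wrist','w1'); P=cloud(c); p=c['pixels']
hsv=cv2.cvtColor(p,cv2.COLOR_BGR2HSV)
for nm,lo,hi in(('amber',(8,150,60),(24,255,255)),('violet',(120,60,30),(155,255,255)),('green',(45,80,30),(85,255,255))):
    m=(cv2.inRange(hsv,lo,hi)>0)
    k,l,s,ct=cv2.connectedComponentsWithStats(m.astype(np.uint8))
    for i in range(1,k):
        if s[i,4]>100:
            q=P[(l==i)]; t=q[q[:,2]>48]; 
            if len(t)<20: continue
            print(nm,ct[i].round(1),s[i,4],'zmed',np.median(t[:,2]).round(1),cv2.minAreaRect(t[:,:2].astype(np.float32)))
m=(P[...,2]>19.5)&(P[...,2]<24.5)&(np.abs(P[...,0]-578)<60)&(np.abs(P[...,1]-169)<130)
print(P[m].shape,cv2.minAreaRect(P[m][:,:2].astype(np.float32)),np.median(P[m][:,2]))
```

```text
t 2.25 pos [578.2 169.1 179.9] rot [3.1414e+00 8.0000e-04 1.5621e+00] F [ 0.  -0.7 -0.1] w 85.5
shift m [-0.0001  0.0003 -0.0001] turn [0.01 0.04 0.1 ]
amber [119.   34.7] 10097 zmed 322.4 ((578.8674926757812, 248.56356811523438), (0.0, 0.0), 0.0)
amber [316.9 194.3] 334 zmed 51.7 ((578.184814453125, 203.98387145996094), (89.16959381103516, 10.071249008178711), 89.26657104492188)
violet [316.5 116. ] 320 zmed 51.8 ((578.025146484375, 236.87567138671875), (23.398029327392578, 10.129236221313477), 89.15763854980469)
green [316.7 262.8] 351 zmed 51.8 ((576.559326171875, 102.08582305908203), (18.31257438659668, 11.704663276672363), 89.97990417480469)
(16498, 3) ((577.43310546875, 166.57855224609375), (210.3420867919922, 78.30094909667969), 89.45790100097656) 21.717372958601004
```

View pics/w1.png

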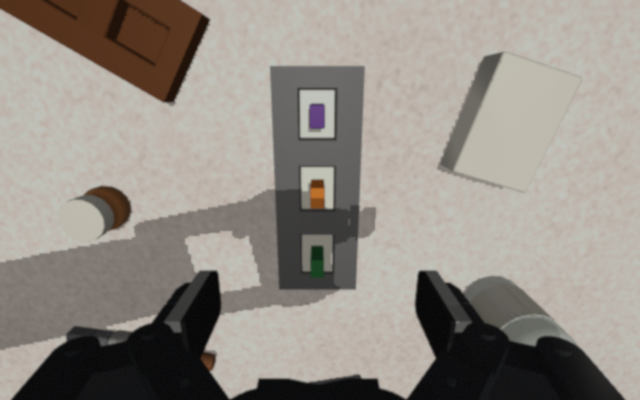

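Run:
```python
from h import *
c=cam('wrist'); P=cloud(c)
for nm,y in(('v',236),('a',169),('g',103)):
    m=(P[...,2]>50)&(P[...,2]<54)&(np.abs(P[...,0]-578)<15)&(np.abs(P[...,1]-y)<20)
    print(nm,m.sum(),P[m].mean(0).round(1),cv2.minAreaRect(P[m][:,:2].astype(np.float32)))
    m=(P[...,2]>18.5)&(P[...,2]<20.8)&(np.abs(P[...,0]-578)<25)&(np.abs(P[...,1]-y)<30)
    print(m.sum(),np.percentile(P[m],[0.5,99.5],axis=0)[:,:2].round(1).tolist())
go(578,168.5,28,89.5)
```

```text
v 370 [578.  233.9  51.7] ((578.1122436523438, 233.8392333984375), (17.263263702392578, 11.690826416015625), 89.0213394165039)
1391 [[553.6, 207.8], [602.5, 264.9]]
a 284 [577.3 168.2  51.8] ((577.32568359375, 168.06272888183594), (17.56449317932129, 10.972100257873535), 89.42947387695312)
1077 [[554.6, 140.7], [601.7, 197.5]]
g 255 [576.6 102.1  51.8] ((576.6240844726562, 101.85164642333984), (18.818532943725586, 11.75208854675293), 88.98193359375)
794 [[555.4, 74.6], [600.3, 132.4]]
t 2.35 pos [578.2 168.  180.6] rot [3.1402e+00 4.0000e-04 1.5600e+00] F [ 0.4 -0.5  0.5] w 85.3
shift m [ 0.0006 -0.0005  0.1526] turn [ 0.08  0.02 -0.12]
```

Call:
{"api": "carry_out", "payload": {
  "plan": "1 0 -0.001 0.04 0 0 0;1 0 -0.001 0.08 0 0 0;1 0 -0.001 0.11 0 0 0;1 0 -0.001 0.13 0 0 0;1 0 -0.001 0.145 0 0 0;1 0 -0.001 0.153 0 0 0;1 0 -0.001 0.153 0 0 0;1 0 -0.001 0.153 0 0 0"
}}

```text
time_s: 3.02
position: [577.8, 167.1, 28.4]
ee_rot: [3.139, 0.0, 1.559]
contact_force: [-0.1, -0.4, 0.1]
gripper_width: 85.4
```

Call:
{"api": "carry_out", "payload": {
  "plan": "0.4 0 0 0 0 0 0;0.4 0 0 0 0 0 0;0.1 0 0 0 0 0 0;0.1 0 0 0 0 0 0;0 0 0 0 0 0 0;0 0 0 0 0 0 0;0 0 0 0 0 0 0;0 0 0 0 0 0 0",
  "squeeze": 40
}}

```text
time_s: 3.68
position: [578.1, 167.3, 28.8]
ee_rot: [3.139, 0.0, 1.559]
contact_force: [-0.5, 0.6, 1.3]
gripper_width: 10.9
```

Run:
```python
from h import *
c=cam('wrist','w2')
go(577.6,168.3,27,89.5)
```

```text
t 3.73 pos [578.  167.3  28.8] rot [3.1389e+00 1.0000e-04 1.5588e+00] F [ 0.5 -0.3  1.9] w 11.5
shift m [ 0.001  -0.0005  0.0018] turn [ 0.16  0.01 -0.19]
```

View pics/w2.png

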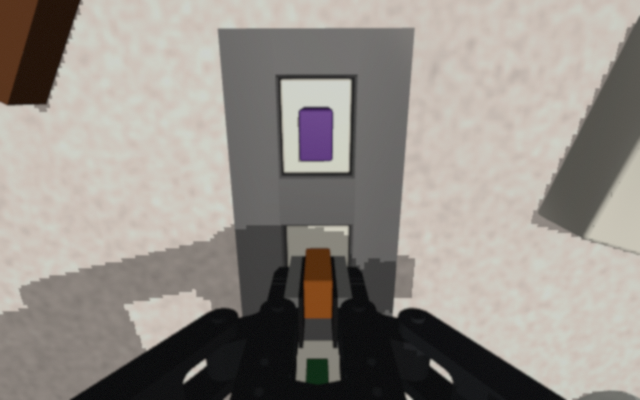

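The amber pillar at (318,283) sits between the pads, width about 12 mm. Lifting straight up.

Call:
{"api": "carry_out", "payload": {
  "plan": "0 0 0 0 0 0 0;0 0 0 -0.006 0 0 0;0 0 0 -0.014 0 0 0;0 0 0 -0.024 0 0 0;0 0 0 -0.04 0 0 0;0 0 0 -0.06 0 0 0;0 0 0 -0.08 0 0 0;0 0 0 -0.09 0 0 0",
  "squeeze": 60
}}

```text
time_s: 4.4
position: [579.4, 167.6, 122.8]
ee_rot: [3.134, -0.001, 1.559]
contact_force: [0.5, 0.5, 0.1]
gripper_width: 11.0
```

Run:
```python
from h import *
c=cam('wrist','w3'); d=cam('side','s3')
P=cloud(c); o=env.get_obs(); p=o['position']
Q=R.from_euler('xyz',o['ee_rot']).inv().apply((P-p).reshape(-1,3)).reshape(P.shape)
hsv=cv2.cvtColor(c['pixels'],cv2.COLOR_BGR2HSV)
m=(cv2.inRange(hsv,(8,150,40),(24,255,255))>0)&(np.abs(Q[...,0])<30)&(np.abs(Q[...,1])<15)&(np.abs(Q[...,2])<60)
print(m.sum(),np.percentile(Q[m],[0.5,5,50,95,99.5],axis=0).round(1))
t=m&(Q[...,2]<np.percentile(Q[m][:,2],5)+2); print('top',cv2.minAreaRect(Q[t][:,:2].astype(np.float32)),np.median(Q[t][:,2]))
hs=cv2.inRange(hsv,(0,0,100),(180,60,255))>0
w=hs&(np.abs(Q[...,0])<40)&(np.abs(Q[...,1])<30)&(Q[...,2]>0)&(Q[...,2]<30)
print('adapter',w.sum(), np.percentile(Q[w],[1,50,99],axis=0).round(1) if w.sum() else '')
go(578,168,119,89.5)
cv2.imwrite('pics/s3c.png',cv2.resize(d['pixels'][150:260,230:400],None,fx=4,fy=4))
```

```text
1869 [[ -8.   -5.8 -33.5]
 [ -6.4  -5.5 -24.7]
 [  7.7  -0.2 -23. ]
 [  9.8   4.8   1.5]
 [ 10.8   5.1   5.4]]
top ((1.2740478515625, -0.29970312118530273), (11.068877220153809, 19.462549209594727), 89.99219512939453) -23.613247717371948
adapter 1764 [[  1.7 -15.1   7.1]
 [ 13.7  -0.2   8.5]
 [ 20.5  14.2  10.5]]
t 4.5 pos [579.8 167.6 122.3] rot [ 3.1329e+00 -9.0000e-04  1.5588e+00] F [ 0.6  0.6 -0.2] w 10.7
shift m [ 0.0004 -0.0018  0.0033] turn [ 0.5  -0.05 -0.19]
```

View pics/w3.png

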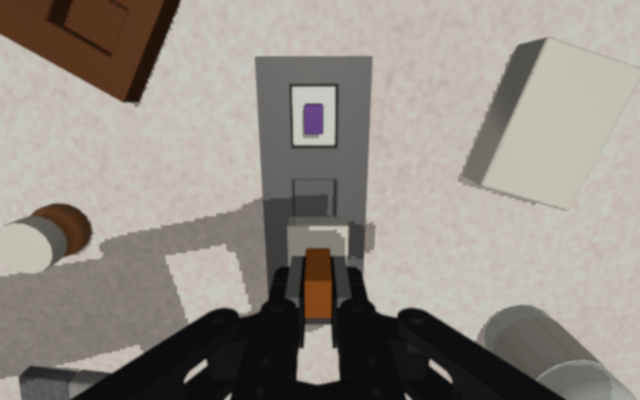

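View pics/s3c.png

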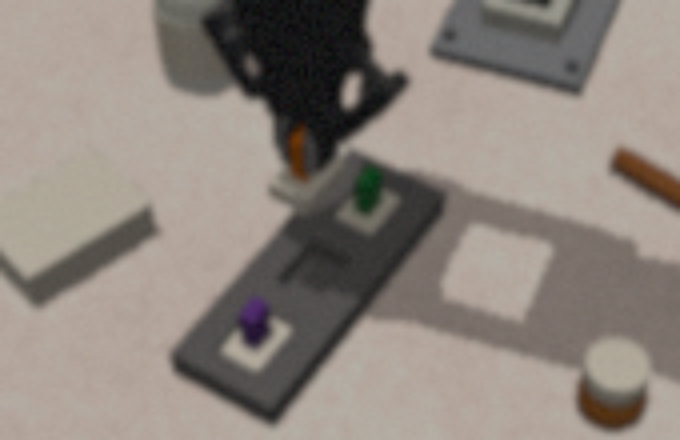

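Run:
```python
from h import *
go(591.5,-195,170,100.7)
```

```text
t 4.5 pos [579.8 167.6 122.3] rot [ 3.1329e+00 -9.0000e-04  1.5588e+00] F [ 0.6  0.6 -0.2] w 10.7
shift m [-0.3624  0.0165 -0.0478] turn [  0.5   -0.   -11.39]
```

Call:
{"api": "carry_out", "payload": {
  "plan": "0 0 0 -0.03 0.5 0 0;0 -0.04 0.002 -0.048 0.5 0 -2;0 -0.08 0.005 -0.048 0.5 0 -4;0 -0.12 0.007 -0.048 0.5 0 -6;0 -0.16 0.009 -0.048 0.5 0 -8;0 -0.2 0.011 -0.048 0.5 0 -10;0 -0.24 0.013 -0.048 0.5 0 -11.4;0 -0.26 0.014 -0.048 0.5 0 -11.4"
}}

```text
time_s: 5.17
position: [589.2, -96.5, 168.8]
ee_rot: [-3.139, 0.001, 1.756]
contact_force: [-0.2, -0.5, -0.5]
gripper_width: 10.7
```

Call:
{"api": "carry_out", "payload": {
  "plan": "0 -0.03 -0.013 0 0 0 0;0 -0.06 -0.02 0 0 0 0;0 -0.085 -0.02 0 0 0 0;0 -0.102 -0.02 0 0 0 0;0 -0.102 -0.02 0 0 0 0;0 -0.102 -0.02 0 0 0 0"
}}

```text
time_s: 5.67
position: [588.0, -200.5, 167.8]
ee_rot: [-3.138, -0.001, 1.754]
contact_force: [-0.2, 0.6, -0.9]
gripper_width: 10.7
```

Run:
```python
from h import *
go(591.5,-195,170,100.7)
c=cam('wrist','w4'); P=cloud(c)
m=(P[...,2]>36)&(P[...,2]<44)&(np.abs(P[...,0]-580)<80)&(np.abs(P[...,1]+142)<80)
k,l,s,ct=cv2.connectedComponentsWithStats(m.astype(np.uint8))
for i in range(1,k):
    if s[i,4]>100: print('h40',ct[i].round(),s[i,4],cv2.minAreaRect(P[l==i][:,:2].astype(np.float32)),np.median(P[l==i][:,2]))
g=cv2.cvtColor(c['pixels'],cv2.COLOR_BGR2GRAY); m&=(g<60)
k,l,s,ct=cv2.connectedComponentsWithStats(m.astype(np.uint8))
for i in range(1,k):
    if s[i,4]>100: print('black',ct[i].round(),s[i,4],cv2.minAreaRect(P[l==i][:,:2].astype(np.float32)),np.median(P[l==i][:,2]))
```

```text
t 5.67 pos [ 588.  -200.5  167.8] rot [-3.1382e+00 -1.1000e-03  1.7544e+00] F [-0.2  0.6 -0.9] w 10.7
shift m [ 0.0048  0.0045 -0.0022] turn [-0.2  -0.07 -0.18]
h40 [323. 127.] 4134 ((580.7182006835938, -144.98611450195312), (60.29657745361328, 68.61433410644531), 10.387154579162598) 39.33437112848091
h40 [347. 201.] 833 ((611.4005126953125, -199.6597137451172), (24.978378295898438, 50.20671463012695), 11.280083656311035) 38.20537943293084
black [322. 127.] 2466 ((580.8675537109375, -145.36550903320312), (34.057579040527344, 43.48796844482422), 10.712839126586914) 39.821067675269944
```

View pics/w4.png

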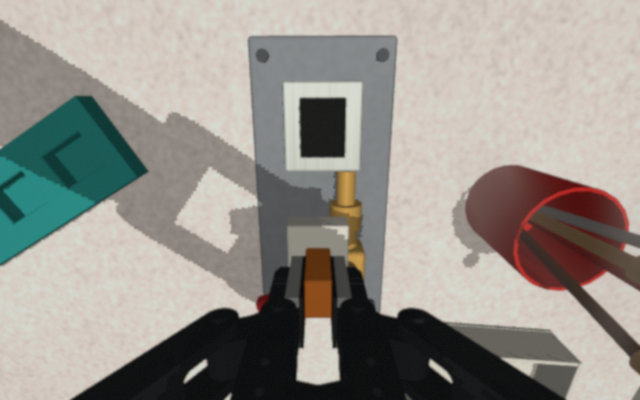

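Run:
```python
from h import *
for n in('wrist','scene','side'):
    c=cam(n); P=cloud(c); g=cv2.cvtColor(c['pixels'],cv2.COLOR_BGR2GRAY)
    # dark pad pixels by ray to plane z=40
    v,u=np.mgrid[0:400,0:640]; o=np.array(c['xyz']); M=R.from_euler('xyz',c['rotation']).as_matrix()
    d=np.stack([(u-c['cx'])/c['fx'],(v-c['cy'])/c['fy'],np.ones_like(u)],-1)@M.T
    X=o+d*((40-o[2])/d[...,2])[...,None]
    roi=(np.abs(X[...,0]-580)<45)&(np.abs(X[...,1]+143)<45)
    b=g[roi].astype(np.uint8); th,_=cv2.threshold(b.reshape(1,-1),0,255,cv2.THRESH_OTSU)
    m=roi&(g<th*0.7 if n!='wrist' else g<60)&(np.abs(P[...,2]-40)<12)
    k,l,s,ct=cv2.connectedComponentsWithStats(m.astype(np.uint8)); i=1+np.argmax(s[1:,4])
    q=X[l==i][:,:2]; print(n,th,s[i],ct[i].round(1),q.mean(0).round(1),cv2.minAreaRect(q.astype(np.float32)))
    q=X[roi&(np.abs(P[...,2]-40)<5)]; print('  ped',cv2.minAreaRect(q[:,:2].astype(np.float32)))
go(581.1,-144.5,100,100.7)
```

```text
wrist 96.0 [ 300  100   45   58 2459] [322.2 127.8] [ 580.8 -144.5] ((580.8579711914062, -145.4010772705078), (33.90589904785156, 43.55210876464844), 10.598082542419434)
  ped ((581.8771362304688, -151.70396423339844), (60.232093811035156, 82.037353515625), 10.554787635803223)
scene 64.0 [249 153  13   9  71] [255.1 157.3] [ 581.7 -143.5] ((581.745361328125, -143.06602478027344), (29.044740676879883, 39.569480895996094), 11.924778938293457)
  ped ((583.3256225585938, -148.46060180664062), (62.33258056640625, 87.44473266601562), 9.718266487121582)
side 80.0 [357 141  13  10  83] [363.2 145.6] [ 580.7 -142.4] ((581.2789306640625, -142.5605926513672), (29.660932540893555, 37.98954391479492), 9.69880485534668)
  ped ((580.9909057617188, -148.26644897460938), (61.096805572509766, 87.9488525390625), 11.030019760131836)
t 5.87 pos [ 588.3 -199.   168.5] rot [-3.1390e+00 -1.0000e-04  1.7572e+00] F [ 0.2  1.2 -0.6] w 10.5
shift m [0.0549 0.0032 0.0685] turn [-0.15 -0.01 -0.02]
```

Call:
{"api": "carry_out", "payload": {
  "plan": "0 0.03 0.002 0 0 0 0;0 0.045 0.003 0.02 0 0 0;0 0.054 0.003 0.045 0 0 0;0 0.054 0.003 0.065 0 0 0;0 0.054 0.003 0.08 0 0 0;0 0.054 0.003 0.088 0 0 0;0 0.054 0.003 0.088 0 0 0;0 0.054 0.003 0.088 0 0 0"
}}

```text
time_s: 6.53
position: [581.2, -145.0, 80.8]
ee_rot: [-3.139, -0.0, 1.758]
contact_force: [0.3, -0.2, -0.3]
gripper_width: 10.7
```

Run:
```python
from h import *
go(581.2,-145.2,66,100.7)
c=cam('wrist','w5'); d=cam('side','s5'); s=cam('scene')
cv2.imwrite('pics/s5c.png',np.hstack([cv2.resize(d['pixels'][100:180,320:410],(450,400)),cv2.resize(s['pixels'][120:190,215:285],(350,350)) if 0 else cv2.resize(s['pixels'][120:190,215:285],(350,400))]))
```

```text
t 6.53 pos [ 581.2 -145.    80.8] rot [-3.1390e+00 -2.0000e-04  1.7579e+00] F [ 0.3 -0.2 -0.3] w 10.7
shift m [-0.0002  0.      0.0148] turn [-0.15 -0.01  0.02]
```

View pics/w5.png

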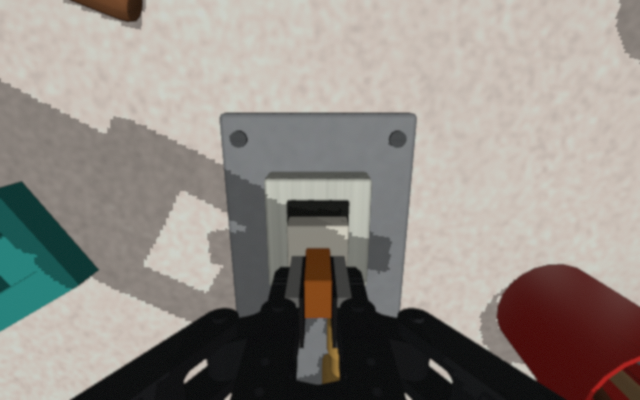

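View pics/s5c.png

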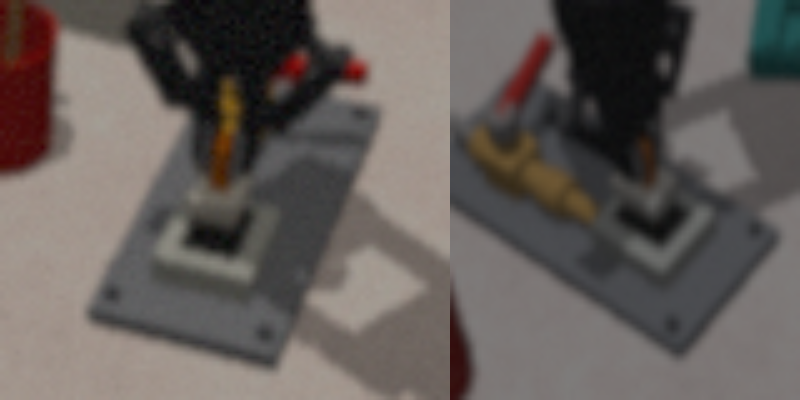

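Run:
```python
from h import *
c=cam('wrist'); o=env.get_obs(); P=cloud(c); Rm=R.from_euler('xyz',o['ee_rot'])
g=cv2.cvtColor(c['pixels'],cv2.COLOR_BGR2GRAY)
col=g[190:235,300:340].mean(1).round(0); print(list(zip(range(190,235),col.astype(int))))
def edge(v,z):
    X=onz(c,318,v,z); return Rm.inv().apply(X-o['position']).round(1)
print('pad far',edge(200,40),edge(201,40),edge(199,40))
for v in(214,216,218,220,222,224,226,228): print(v,edge(v,o['position'][2]-8.5)[0],edge(v,o['position'][2]-22.5)[0], np.median(P[v,305:335,2]).round(1))
for v in (202,225):print(list(g[v,280:358]))
```

```text
[(190, np.int64(188)), (191, np.int64(188)), (192, np.int64(188)), (193, np.int64(188)), (194, np.int64(188)), (195, np.int64(184)), (196, np.int64(165)), (197, np.int64(119)), (198, np.int64(64)), (199, np.int64(31)), (200, np.int64(26)), (201, np.int64(26)), (202, np.int64(27)), (203, np.int64(26)), (204, np.int64(27)), (205, np.int64(26)), (206, np.int64(26)), (207, np.int64(24)), (208, np.int64(22)), (209, np.int64(20)), (210, np.int64(18)), (211, np.int64(17)), (212, np.int64(17)), (213, np.int64(17)), (214, np.int64(18)), (215, np.int64(27)), (216, np.int64(51)), (217, np.int64(76)), (218, np.int64(88)), (219, np.int64(91)), (220, np.int64(91)), (221, np.int64(91)), (222, np.int64(91)), (223, np.int64(91)), (224, np.int64(95)), (225, np.int64(108)), (226, np.int64(127)), (227, np.int64(140)), (228, np.int64(145)), (229, np.int64(147)), (230, np.int64(146)), (231, np.int64(143)), (232, np.int64(138)), (233, np.int64(136)), (234, np.int64(136))]
pad far [22.9  0.2 42.2] [22.3  0.2 42.2] [23.5  0.2 42.2]
214 26.3 21.4 39.9
216 25.3 20.3 39.8
218 24.3 19.2 63.1
220 23.3 18.1 65.8
2
[... 1627 characters left out ...]
np.uint8(100), np.uint8(99), np.uint8(99), np.uint8(100), np.uint8(99), np.uint8(100), np.uint8(100), np.uint8(100), np.uint8(100), np.uint8(100), np.uint8(99), np.uint8(101), np.uint8(102), np.uint8(104), np.uint8(105), np.uint8(110), np.uint8(113), np.uint8(112), np.uint8(114), np.uint8(119), np.uint8(125), np.uint8(129), np.uint8(131), np.uint8(132), np.uint8(133), np.uint8(131), np.uint8(130), np.uint8(130), np.uint8(130), np.uint8(130), np.uint8(130), np.uint8(130), np.uint8(130), np.uint8(131), np.uint8(132), np.uint8(132), np.uint8(136), np.uint8(153), np.uint8(174), np.uint8(185), np.uint8(188), np.uint8(190), np.uint8(191), np.uint8(190), np.uint8(189), np.uint8(188), np.uint8(188)]
```

Pad and block are laterally aligned (columns about 285–347 for both). Lengthwise the pad's far edge (row 197) indicates shifting about 1.3 mm forward.

Call:
{"api": "carry_out", "payload": {
  "plan": "0 0.0013 -0.0004 0.004 0 0 0;0 0.0013 -0.0004 0.008 0 0 0;0 0.0013 -0.0004 0.012 0 0 0;0 0.0013 -0.0004 0.015 0 0 0;0 0.0013 -0.0004 0.016 0 0 0;0 0.0013 -0.0004 0.016 0 0 0"
}}

```text
time_s: 7.23
position: [580.9, -144.5, 65.4]
ee_rot: [-3.14, 0.001, 1.757]
contact_force: [0.4, -0.0, -0.7]
gripper_width: 10.8
```

Call:
{"api": "carry_out", "payload": {
  "plan": "0 0 0 0.0005 -0.15 0 0;0 0 0 0.001 -0.15 0 0;0 0 0 0.001 -0.15 0 0"
}}

```text
time_s: 7.48
position: [580.9, -144.5, 64.3]
ee_rot: [3.14, 0.001, 1.757]
contact_force: [-0.0, -0.2, -0.7]
gripper_width: 11.1
```

Call:
{"api": "carry_out", "payload": {
  "plan": "0 0 0 0.0004 0 0 0;0 0 0 0.0008 0 0 0;0 0 0 0.0012 0 0 0;0 0 0 0.0012 0 0 0"
}}

```text
time_s: 7.82
position: [580.9, -144.5, 63.1]
ee_rot: [3.14, 0.001, 1.757]
contact_force: [0.0, -0.3, -0.3]
gripper_width: 10.6
```

Run:
```python
from h import *
go(581.2,-144,62,100.7)
c=cam('wrist','w6'); P=cloud(c); g=cv2.cvtColor(c['pixels'],cv2.COLOR_BGR2GRAY)
print(g[185:240,300:340].mean(1).astype(int).tolist())
print(g[225,278:295].tolist(),g[225,335:360].tolist(), np.median(P[225:232,300:310,2]))
cv2.imwrite('pics/w6c.png',cv2.resize(c['pixels'][170:330,240:400],None,fx=3.5,fy=3.5))
```

```text
t 7.82 pos [ 580.9 -144.5   63.1] rot [3.1404e+00 6.0000e-04 1.7570e+00] F [ 0.  -0.3 -0.3] w 10.6
shift m [0.0005 0.0004 0.0011] turn [ 0.07  0.03 -0.03]
[83, 89, 109, 135, 155, 169, 179, 183, 184, 184, 184, 184, 184, 183, 183, 183, 183, 183, 183, 183, 183, 183, 182, 180, 163, 124, 72, 35, 23, 24, 31, 52, 76, 87, 89, 90, 90, 90, 91, 95, 110, 130, 141, 144, 146, 146, 144, 140, 135, 134, 133, 133, 132, 132, 132]
[123, 125, 124, 122, 115, 95, 62, 34, 47, 75, 91, 97, 97, 97, 97, 98, 98] [128, 129, 128, 128, 129, 128, 127, 126, 127, 130, 131, 129, 116, 87, 54, 44, 90, 143, 172, 181, 184, 187, 187, 188, 188] 54.090186317220116
```

View pics/w6c.png

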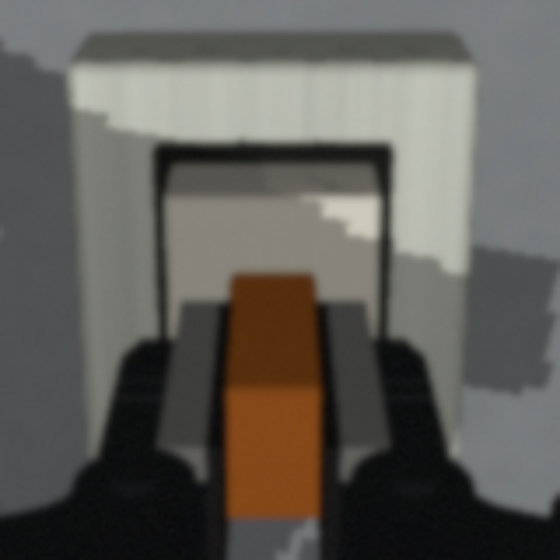

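Call:
{"api": "carry_out", "payload": {
  "plan": "0 0 0 0.0003 0 0 0;0 0 0 0.0006 0 0 0;0 0 0 0.0006 0 0 0;0 0 0 0.0006 0 0 0"
}}

```text
time_s: 8.2
position: [581.0, -144.6, 62.8]
ee_rot: [3.14, 0.001, 1.757]
contact_force: [-0.9, 0.4, 2.3]
gripper_width: 10.4
```

Call:
{"api": "carry_out", "payload": {
  "plan": "0 0 0 0.0003 0 0 0;0 0 0 0.0006 0 0 0;0 0 0 0.0006 0 0 0;0 0 0 0.0006 0 0 0"
}}

```text
time_s: 8.53
position: [581.0, -144.6, 62.8]
ee_rot: [3.141, 0.001, 1.757]
contact_force: [-4.0, 0.9, 4.6]
gripper_width: 10.3
```

Contact felt (about 4.6 N). Releasing.

Call:
{"api": "carry_out", "payload": {
  "plan": "0.18 0 0 0 0 0 0;0.22 0 0 0 0 0 0;0.3 0 0 0 0 0 0;0.4 0 0 0 0 0 0;0.5 0 0 0 0 0 0;0.5 0 0 0 0 0 0;0.5 0 0 -0.01 0 0 0;0.5 0 0 -0.03 0 0 0"
}}

```text
time_s: 9.2
position: [578.8, -143.8, 90.5]
ee_rot: [-3.138, -0.003, 1.757]
contact_force: [0.3, 0.3, 0.5]
gripper_width: 42.5
```

Call:
{"api": "carry_out", "payload": {
  "plan": "0.5 0 0 -0.035 0 0 0;0.5 0 0 -0.07 0 0 0;0.5 0 0 -0.1 0 0 0;0.5 -0.03 0 -0.12 0 0 0;0.5 -0.06 0 -0.12 0 0 0;0.5 -0.06 0 -0.12 0 0 0"
}}

```text
time_s: 9.7
position: [592.1, -207.5, 214.2]
ee_rot: [3.141, 0.003, 1.754]
contact_force: [0.2, 0.4, -0.1]
gripper_width: 42.7
```

Run:
```python
from h import *
c=cam('wrist','w7'); P=cloud(c); go(590,-195,170,100.7)
m=(P[...,2]>84)&(P[...,2]<88)&(np.abs(P[...,0]-581)<30)&(np.abs(P[...,1]+144)<30)
print('top',m.sum(),cv2.minAreaRect(P[m][:,:2].astype(np.float32)),P[m][:,2].mean())
hsv=cv2.cvtColor(c['pixels'],cv2.COLOR_BGR2HSV)
m=(P[...,2]>51.5)&(P[...,2]<56.5)&(np.abs(P[...,0]-581)<30)&(np.abs(P[...,1]+144)<35); print('adapter',cv2.minAreaRect(P[m][:,:2].astype(np.float32)))
m=(P[...,2]>37)&(P[...,2]<43)&(hsv[...,2]<60)&(np.abs(P[...,0]-581)<30)&(np.abs(P[...,1]+144)<35); print('pad',cv2.minAreaRect(P[m][:,:2].astype(np.float32)))
```

```text
t 9.75 pos [ 591.1 -205.1  212.3] rot [-3.1397e+00 -7.0000e-04  1.7544e+00] F [-1.  -1.6 -0.4] w 42.8
shift m [0.0101 0.0009 0.0423] turn [-0.11 -0.04 -0.18]
top 359 ((580.670166015625, -144.12176513671875), (10.926192283630371, 17.311874389648438), 10.189677238464355) 85.77564892927317
adapter ((580.8306884765625, -144.60263061523438), (30.031688690185547, 39.32609558105469), 10.486838340759277)
pad ((0.0, 0.0), (0.0, 0.0), 0.0)
```

View pics/w7.png

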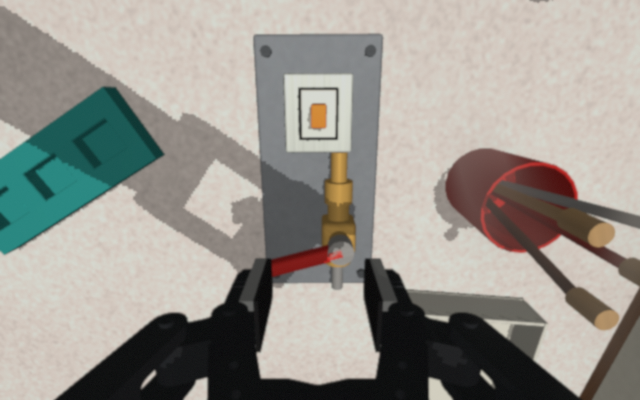

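The block stands upright and well centred at (318,112) with an even pad margin. Red handle runs from (340,250) to (272,268). Measuring the handle.

Run:
```python
from h import *
a=np.radians(10.6); ex=np.array([np.cos(a),np.sin(a)]); ey=np.array([-ex[1],ex[0]])
pad=np.array([581,-144.0]); st=pad-60*ey; ax=st+20*ex-60*ey; print('stage',st.round(1),'axis',ax.round(1))
for n in('wrist','scene','side'):
    c=cam(n); P=cloud(c); hsv=cv2.cvtColor(c['pixels'],cv2.COLOR_BGR2HSV)
    m=((hsv[...,0]<6)|(hsv[...,0]>174))&(hsv[...,1]>140)&(hsv[...,2]>50)&(np.abs(P[...,0]-ax[0])<110)&(np.abs(P[...,1]-ax[1])<70)&(P[...,2]>60)&(P[...,2]<90)
    q=P[m]; t=q[q[:,2]>74][:,:2]
    print(n,len(q),len(t),np.median(q[:,2]))
    if len(t)<5: continue
    r=cv2.minAreaRect(t.astype(np.float32)); l=cv2.fitLine(t.astype(np.float32),cv2.DIST_L2,0,.01,.01).ravel()
    print(r,'dir deg',np.degrees(np.arctan2(l[1],l[0]))%180, 'minx end',t[t[:,0].argmin()],'max',t[t[:,0].argmax()])
```

```text
stage [ 592. -203.] axis [ 622.7 -258.3]
wrist 995 870 77.52956758509771
((647.8316650390625, -244.9365692138672), (191.6868438720703, 14.30235481262207), 27.13893699645996) dir deg 27.224842 minx end [ 562.19769485 -282.16949539] max [ 732.69790663 -204.60471949]
scene 37 33 79.62225515592138
((648.785400390625, -240.12535095214844), (191.7425537109375, 9.673133850097656), 28.59548568725586) dir deg 28.494558 minx end [ 564.01436914 -284.92171649] max [ 732.06680388 -195.13810405]
side 55 43 77.16935236784047
((645.2784423828125, -238.95016479492188), (199.43798828125, 10.31381893157959), 28.97031021118164) dir deg 28.528324 minx end [ 556.44010936 -284.36510312] max [ 731.57709427 -188.94822993]
```

Run:
```python
from h import *
for n in('wrist','side'):
    c=cam(n); P=cloud(c); hsv=cv2.cvtColor(c['pixels'],cv2.COLOR_BGR2HSV)
    m=((hsv[...,0]<6)|(hsv[...,0]>174))&(hsv[...,1]>140)&(hsv[...,2]>50)&(P[...,0]>540)&(P[...,0]<650)&(np.abs(P[...,1]+265)<50)&(P[...,2]>74)&(P[...,2]<84)
    t=P[m][:,:2]
    r=cv2.minAreaRect(t.astype(np.float32)); l=cv2.fitLine(t.astype(np.float32),cv2.DIST_L2,0,.01,.01).ravel()
    print(n,len(t),r,'dir',np.degrees(np.arctan2(l[1],l[0]))%180)
    print(cv2.boxPoints(r).round(0).tolist())
```

```text
wrist 912 ((592.1932373046875, -273.74530029296875), (67.80453491210938, 13.775042533874512), 26.406038284301758) dir 26.05271
[[559.0, -283.0], [565.0, -295.0], [626.0, -265.0], [619.0, -252.0]]
side 45 ((583.9929809570312, -272.71624755859375), (60.373538970947266, 10.060419082641602), 25.29022979736328) dir 25.07632
[[555.0, -281.0], [559.0, -290.0], [613.0, -264.0], [609.0, -255.0]]
```

Run:
```python
from h import *
go(551,-243,62,116)
```

```text
t 10.0 pos [ 590.  -201.9  209.6] rot [-3.1364 -0.0037  1.758 ] F [-0.1  0.1 -0.3] w 42.8
shift m [-0.0337 -0.0452  0.1477] turn [ -0.27  -0.25 -15.27]
```

Call:
{"api": "carry_out", "payload": {
  "plan": "0 -0.034 -0.045 0 0 0 -7;0 -0.034 -0.045 0.01 0 0 -14;0 -0.034 -0.045 0.03 0 0 -15.3;0 -0.034 -0.045 0.06 0 0 -15.3;0 -0.034 -0.045 0.09 0 0 -15.3;0 -0.034 -0.045 0.12 0 0 -15.3;0 -0.034 -0.045 0.14 0 0 -15.3;0 -0.034 -0.045 0.148 0 0 -15.3"
}}

```text
time_s: 10.67
position: [548.5, -240.8, 56.9]
ee_rot: [-3.133, -0.012, 2.026]
contact_force: [0.5, 0.4, -1.0]
gripper_width: 0.2
```

Run:
```python
from h import *
c=cam('wrist','w8'); s=cam('side')
o=env.get_obs()
Rm=R.from_euler('xyz',o['ee_rot']); ax=np.array([622.7,-258.3])
for f in np.arange(206,286,8).tolist()+[280.6]:
    r=np.radians(f); u=np.array([np.cos(r),np.sin(r)]); t=np.array([-u[1],u[0]])
    p=ax+58*u-18*t; 
    d=Rm.inv().apply(np.r_[p,62]-o['position'])/1000
    T=(Rm.inv()*R.from_euler('xyz',[np.pi,0,r-np.pi/2])).as_rotvec(degrees=True)
    print(f,p.round(0),d.round(4),T.round(1))
cv2.imwrite('pics/s8.png',cv2.resize(s['pixels'][90:190,320:440],None,fx=5,fy=5))
go(551,-243,62,116)
```

```text
206 [ 563. -268.] [-0.0288  0.0002 -0.0028] [-0.4 -0.5  0.1]
214 [ 565. -276.] [-0.037  -0.0018 -0.0029] [-0.3 -0.5 -7.9]
222 [ 568. -284.] [-0.0455 -0.0026 -0.003 ] [ -0.3  -0.6 -15.9]
230 [ 572. -291.] [-0.0539 -0.0022 -0.003 ] [ -0.3  -0.6 -23.9]
238 [ 577. -298.] [-0.0622 -0.0006 -0.0031] [ -0.2  -0.6 -31.9]
246 [ 583. -304.] [-0.0703  0.0021 -0.0032] [ -0.2  -0.6 -39.9]
254 [ 589. -309.] [-0.0778  0.0059 -0.0033] [ -0.1  -0.6 -47.9]
262 [ 597. -313.] [-0.0848  0.0107 -0.0034] [ -0.1  -0.6 -55.9]
270 [ 605. -316.] [-0.091   0.0165 -0.0035] [ -0.1  -0.7 -63.9]
278 [ 613. -318.] [-0.0964  0.023  -0.0036] [ -0.   -0.7 -71.9]
280.6 [ 616. -319.] [-0.0979  0.0253 -0.0036] [  0.   -0.7 -74.5]
t 10.77 pos [ 549.9 -241.8   59.4] rot [-3.135  -0.0088  2.0258] F [-0.1  0.1  0.3] w 0.2
shift m [-0.0016  0.0005 -0.0026] turn [-0.38 -0.51  0.07]
```

View pics/w8.png

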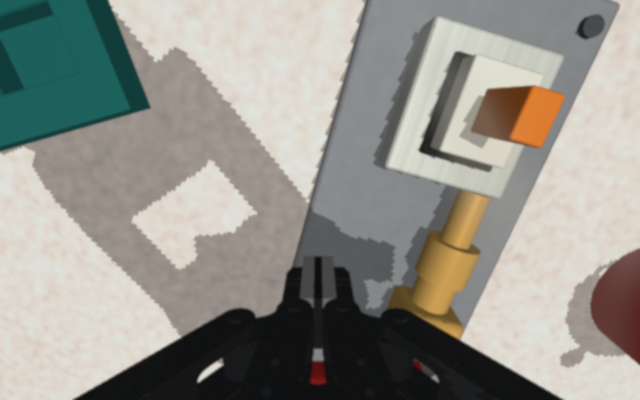

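View pics/s8.png

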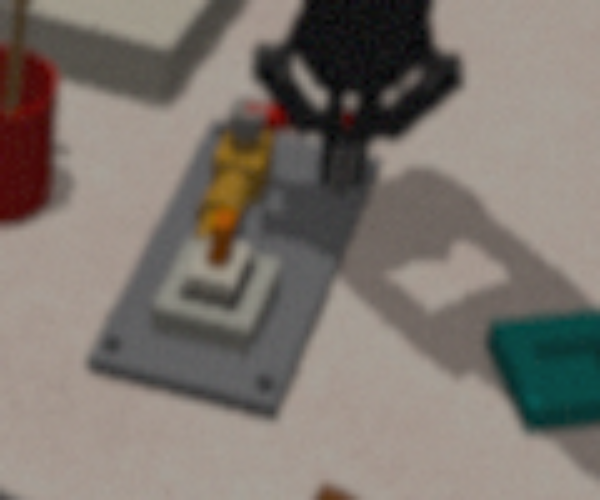

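Call:
{"api": "carry_out", "payload": {
  "plan": "0 -0.015 0 -0.0028 -0.4 -0.5 0;0 -0.0288 0 -0.0028 -0.4 -0.5 0;0 -0.033 -0.001 -0.003 -0.3 -0.5 -4;0 -0.037 -0.0018 -0.003 -0.3 -0.5 -8;0 -0.0413 -0.0023 -0.003 -0.3 -0.5 -12;0 -0.0455 -0.0026 -0.003 -0.3 -0.6 -16;0 -0.05 -0.0025 -0.003 -0.3 -0.6 -20;0 -0.0539 -0.0022 -0.003 -0.3 -0.6 -24"
}}

```text
time_s: 11.43
position: [573.2, -292.0, 64.7]
ee_rot: [3.14, 0.003, 2.448]
contact_force: [-0.0, 3.4, 0.6]
gripper_width: 0.1
```

```bash
cat > arc.py <<'E'
from h import *
import sys
c=cam('side',sys.argv[2]+'f'); P=cloud(c); hsv=cv2.cvtColor(c['pixels'],cv2.COLOR_BGR2HSV)
m=((hsv[...,0]<6)|(hsv[...,0]>174))&(hsv[...,1]>140)&(hsv[...,2]>50)&(P[...,0]>540)&(P[...,0]<680)&(np.abs(P[...,1]+290)<60)&(P[...,2]>70)&(P[...,2]<86)
t=P[m][:,:2]; ax=np.array([622.7,-258.3])
if len(t)>4:
    e=t[np.linalg.norm(t-ax,axis=1)>20]-ax; print('handle dir from axis',np.degrees(np.arctan2(e[:,1].mean(),e[:,0].mean()))%360,len(e))
cv2.imwrite(f'pics/{sys.argv[2]}.png',cv2.resize(c['pixels'][80:190,310:440],None,fx=5,fy=5))
o=env.get_obs(); Rm=R.from_euler('xyz',o['ee_rot'])
print('t',o['time_s'],o['position'].round(1),o['ee_rot'].round(3),o['contact_force'].round(1))
for f in np.arange(float(sys.argv[1]),281,4).tolist()+[280.6]:
    r=np.radians(f); u=np.array([np.cos(r),np.sin(r)]); t=np.array([-u[1],u[0]])
    p=ax+58*u-18*t
    d=Rm.inv().apply(np.r_[p,62]-o['position'])/1000
    T=(Rm.inv()*R.from_euler('xyz',[np.pi,0,r-np.pi/2])).as_rotvec(degrees=True)
    print(f,d.round(4),T.round(1))
E
python3 arc.py 230 s9
```

```text
handle dir from axis 222.56433692677297 23
t 11.4833 [ 573.5 -292.7   64.7] [3.14  0.004 2.45 ] [-1.4  2.6  0.9]
230.0 [ 0.0024 -0.      0.0027] [0.1 0.2 0.4]
234.0 [-0.0017 -0.0012  0.0027] [ 0.1  0.2 -3.6]
238.0 [-0.0058 -0.002   0.0027] [ 0.1  0.2 -7.6]
242.0 [-0.01   -0.0026  0.0028] [  0.1   0.2 -11.6]
246.0 [-0.0143 -0.0028  0.0028] [  0.1   0.3 -15.6]
250.0 [-0.0185 -0.0028  0.0028] [  0.1   0.3 -19.6]
254.0 [-0.0227 -0.0025  0.0028] [  0.    0.3 -23.6]
258.0 [-0.0269 -0.0019  0.0028] [  0.    0.3 -27.6]
262.0 [-0.0311 -0.001   0.0028] [  0.    0.3 -31.6]
266.0 [-0.0351  0.0002  0.0029] [  0.    0.3 -35.6]
270.0 [-0.0391  0.0017  0.0029] [  0.    0.3 -39.6]
274.0 [-0.043   0.0035  0.0029] [  0.    0.3 -43.6]
278.0 [-0.0467  0.0055  0.0029] [ -0.    0.3 -47.6]
280.6 [-0.0491  0.0069  0.0029] [ -0.    0.3 -50.2]
```

View pics/s9.png

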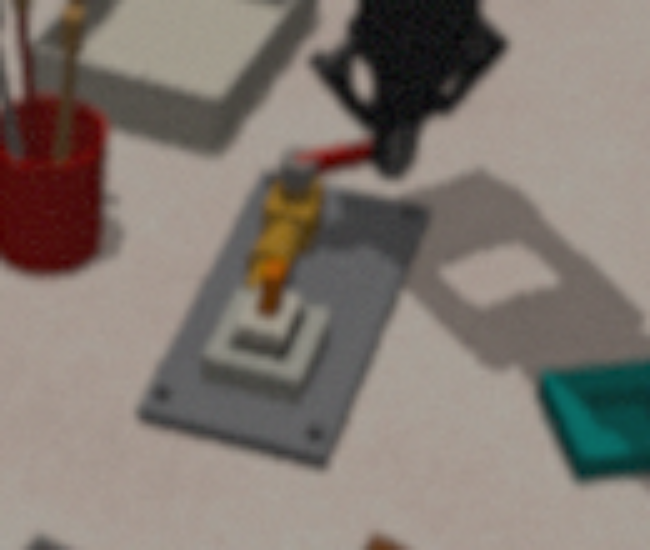

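The handle follows the fingers, which now touch it at (390,150) in the crop, with about 3 N on the tool. Continuing round the arc.

Call:
{"api": "carry_out", "payload": {
  "plan": "0 -0.0017 -0.0012 0.001 0 0 -3.6;0 -0.0058 -0.002 0.002 0 0 -7.6;0 -0.01 -0.0026 0.0027 0 0 -11.6;0 -0.0143 -0.0028 0.0027 0 0 -15.6;0 -0.0185 -0.0028 0.0027 0 0 -19.6;0 -0.0227 -0.0025 0.0027 0 0 -23.6;0 -0.0269 -0.0019 0.0027 0 0 -27.6;0 -0.0311 -0.001 0.0027 0 0 -31.6"
}}

```text
time_s: 12.15
position: [597.6, -314.2, 64.4]
ee_rot: [-3.14, 0.006, 3.004]
contact_force: [-2.4, 1.5, 1.5]
gripper_width: -0.0
```

```bash
python3 arc.py 262 s10
```

```text
handle dir from axis 257.4313491155011 24
t 12.2 [ 598.2 -314.6   64.4] [-3.139  0.007  3.006] [-2.2  1.   0.4]
262.0 [0.0016 0.0012 0.0024] [-0.1  0.4  0.2]
266.0 [-0.0025  0.0001  0.0024] [-0.1  0.4 -3.8]
270.0 [-0.0066 -0.0008  0.0025] [-0.2  0.4 -7.8]
274.0 [-0.0108 -0.0013  0.0025] [ -0.2   0.4 -11.8]
278.0 [-0.015  -0.0016  0.0025] [ -0.2   0.4 -15.8]
280.6 [-0.0178 -0.0016  0.0026] [ -0.2   0.4 -18.4]
```

Call:
{"api": "carry_out", "payload": {
  "plan": "0 -0.0025 0 0.002 0 0.4 -3.8;0 -0.0066 -0.0008 0.0025 0 0.4 -7.8;0 -0.0108 -0.0013 0.0025 0 0.4 -11.8;0 -0.013 -0.0016 0.0025 0 0.4 -15;0 -0.0155 -0.0016 0.0025 0 0.4 -18.4;0 -0.0175 -0.0016 0.0025 0 0.4 -18.4;0 -0.0175 -0.0016 0.0025 0 0.4 -18.4"
}}

```text
time_s: 12.78
position: [616.1, -319.7, 63.8]
ee_rot: [-3.136, 0.0, -2.959]
contact_force: [-2.6, -1.0, 2.2]
gripper_width: 0.1
```

```bash
python3 arc.py 280 s11
```

```text
handle dir from axis 278.2154364740768 27
t 12.8333 [ 616.1 -319.6   63.6] [-3.136  0.    -2.959] [-1.8 -1.1  2.2]
280.0 [0.0008 0.0013 0.0016] [-0.3  0.   0.5]
280.6 [0.0002 0.0011 0.0016] [-0.3  0.  -0.1]
```

View pics/s11.png

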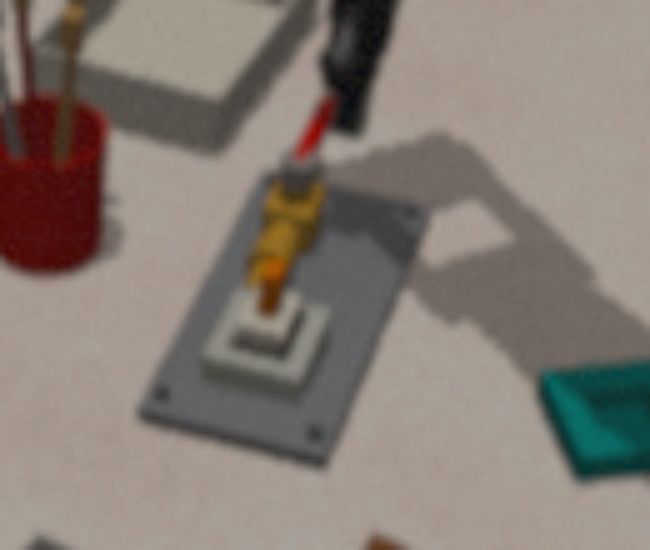

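Nearly along the pipe, with no stop felt yet (force still about 2 N). I push on in small steps until it rises.

Call:
{"api": "carry_out", "payload": {
  "plan": "0 -0.001 0 0 0 0 0;0 -0.002 0 0 0 0 0;0 -0.003 0 0 0 0 0;0 -0.003 0 0 0 0 0"
}}

```text
time_s: 13.17
position: [616.3, -319.6, 63.5]
ee_rot: [-3.138, -0.006, -2.96]
contact_force: [-11.2, -0.3, 4.9]
gripper_width: -0.1
```

Call:
{"api": "carry_out", "payload": {
  "plan": "0 -0.001 0 0 0 0 0;0 -0.002 0 0 0 0 0;0 -0.003 0 0 0 0 0;0 -0.003 0 0 0 0 0"
}}

```text
time_s: 13.5
position: [616.3, -319.6, 63.5]
ee_rot: [-3.139, -0.014, -2.962]
contact_force: [-12.7, -0.9, 5.7]
gripper_width: 0.1
```

Force rises to 12.7 N with no motion at the nominal open position, so the handle is on its stop. Backing away and checking.

Call:
{"api": "carry_out", "payload": {
  "plan": "0 0.015 0 0 0 0 0;0 0.035 0 0 0 0 0;0 0.05 0 -0.02 0 0 0;0 0.05 0 -0.06 0 0 0;0 0.05 0 -0.1 0 0 0;0 0.05 0 -0.14 0 0 0;0 0.06 0 -0.16 0 0 0;0 0.08 0 -0.16 0 0 0"
}}

```text
time_s: 14.17
position: [544.0, -334.9, 233.7]
ee_rot: [-3.128, -0.002, -2.961]
contact_force: [-0.3, -1.6, 1.2]
gripper_width: -0.4
```

```bash
python3 arc.py 280 s12
python3 - <<'E'
from h import *
c=cam('wrist','w12'); s=cam('scene'); d=cam('side')
P=cloud(c); hsv=cv2.cvtColor(c['pixels'],cv2.COLOR_BGR2HSV)
m=((hsv[...,0]<6)|(hsv[...,0]>174))&(hsv[...,1]>140)&(hsv[...,2]>50)&(P[...,0]>560)&(P[...,0]<680)&(np.abs(P[...,1]+290)<60)&(P[...,2]>74)&(P[...,2]<84)
t=P[m][:,:2].astype(np.float32); 
if len(t)>20:
    l=cv2.fitLine(t,cv2.DIST_L2,0,.01,.01).ravel(); print('handle dir',np.degrees(np.arctan2(l[1],l[0]))%180, 'want 100.6',cv2.minAreaRect(t))
m=(P[...,2]>84)&(P[...,2]<88.5)&(np.abs(P[...,0]-581)<30)&(np.abs(P[...,1]+144)<30)
if m.sum()>20: print('block top',cv2.minAreaRect(P[m][:,:2].astype(np.float32)))
cv2.imwrite('pics/f12.png',np.hstack([cv2.resize(s['pixels'][100:250,190:370],(400,400)),cv2.resize(d['pixels'][90:260,270:440],(400,400))]))
E
```

```text
handle dir from axis 279.227755869948 29
t 14.2167 [ 539.5 -335.2  230.3] [-3.132 -0.009 -2.964] [ 0.8 -2.1 -0.6]
280.0 [-0.0788  0.0046  0.1676] [-0.6 -0.5  0.2]
280.6 [-0.0795  0.0045  0.1676] [-0.6 -0.5 -0.4]
handle dir 99.27746 want 100.6 ((624.7332153320312, -279.943359375), (12.180018424987793, 18.8336181640625), 10.253026962280273)
block top ((580.650634765625, -145.0170135498047), (12.379051208496094, 18.135953903198242), 11.489502906799316)
```

View pics/w12.png

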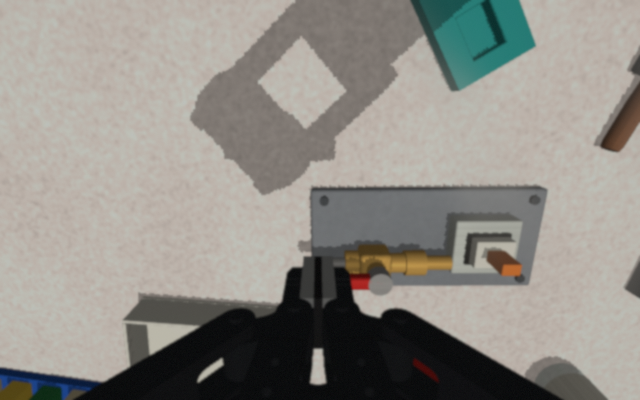

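View pics/f12.png

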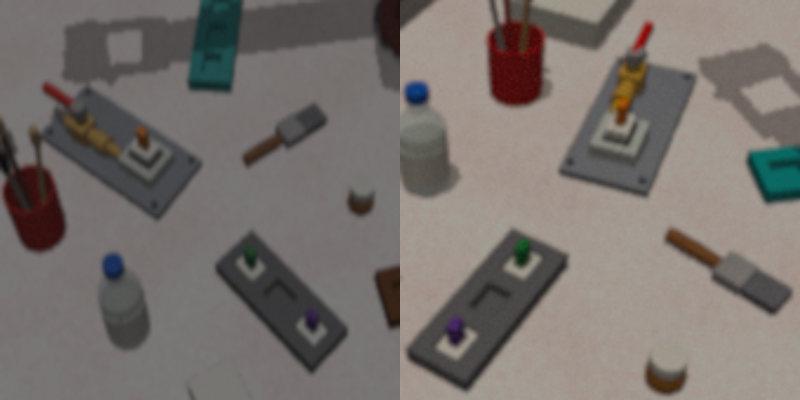

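Block upright on the pad; the handle appears along the pipe at (360,282), partly hidden by the fingers. I move aside for an unobstructed measurement.

Call:
{"api": "carry_out", "payload": {
  "plan": "0 0.02 0.03 0 0 0 0;0 0.03 0.06 0 0 0 0;0 0.04 0.09 0 0 0 0;0 0.04 0.11 0 0 0 0;0 0.04 0.11 0 0 0 0;0 0.04 0.11 0 0 0 0;0 0.04 0.11 0 0 0 0;0 0.04 0.11 0 0 0 0"
}}

```text
time_s: 15.03
position: [481.4, -232.4, 224.2]
ee_rot: [-3.139, -0.013, -2.964]
contact_force: [0.0, -0.3, 0.0]
gripper_width: -0.3
```

Run:
```python
from h import *
c=cam('wrist','w13'); go(0,0,0,0)
P=cloud(c); hsv=cv2.cvtColor(c['pixels'],cv2.COLOR_BGR2HSV)
m=((hsv[...,0]<6)|(hsv[...,0]>174))&(hsv[...,1]>140)&(hsv[...,2]>50)&(P[...,0]>560)&(P[...,0]<680)&(np.abs(P[...,1]+290)<60)&(P[...,2]>76)&(P[...,2]<80)
t=P[m][:,:2].astype(np.float32); print(len(t),cv2.minAreaRect(t))
l=cv2.fitLine(t,cv2.DIST_L2,0,.01,.01).ravel(); print('handle dir',np.degrees(np.arctan2(l[1],l[0]))%180)
m=(P[...,2]>12)&(P[...,2]<16)&(np.abs(P[...,0]-592)<90)&(np.abs(P[...,1]+203)<160)
r=cv2.minAreaRect(P[m][:,:2].astype(np.float32)); print('stage',r)
m=(P[...,2]>51)&(P[...,2]<57)&(np.abs(P[...,0]-581)<22)&(np.abs(P[...,1]+144)<26); print('adapter',cv2.minAreaRect(P[m][:,:2].astype(np.float32)))
```

```text
t 15.08 pos [ 481.3 -232.5  224.3] rot [-3.1394 -0.0132 -2.9638] F [0.5 0.3 0.7] w 0.1
shift m [0.4296 0.3145 0.2293] turn [   1.11   -0.29 -169.81]
138 ((629.52099609375, -323.66748046875), (11.155941009521484, 25.20690155029297), 43.33346939086914)
handle dir 119.78294
stage ((591.2046508789062, -204.7851104736328), (119.84192657470703, 259.117431640625), 10.469904899597168)
adapter ((580.33935546875, -144.9622039794922), (31.064619064331055, 40.015689849853516), 10.301694869995117)
```

View pics/w13.png

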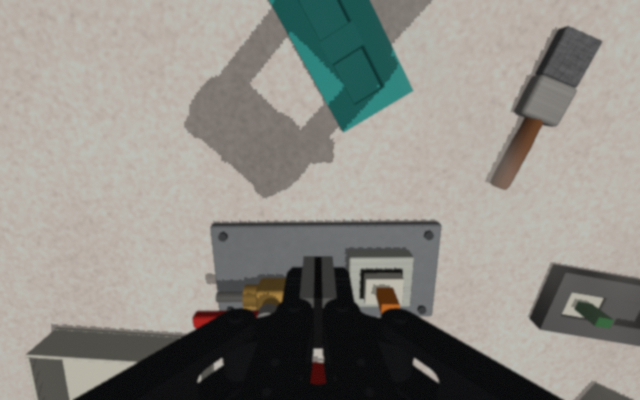

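Call:
{"api": "carry_out", "payload": {
  "plan": "0 -0.03 -0.02 0 0 0 0;0 -0.06 -0.04 0 0 0 0;0 -0.09 -0.06 0 0 0 0;0 -0.12 -0.08 0 0 0 0;0 -0.15 -0.1 0 0 0 0;0 -0.17 -0.115 0 0 0 0;0 -0.18 -0.12 0 0 0 0;0 -0.18 -0.12 0 0 0 0"
}}

```text
time_s: 15.75
position: [681.4, -320.4, 220.3]
ee_rot: [-3.14, -0.014, -2.965]
contact_force: [-0.4, 0.5, 0.3]
gripper_width: -0.2
```

Run:
```python
from h import *
c=cam('wrist','w14'); go(0,0,0,0)
P=cloud(c); hsv=cv2.cvtColor(c['pixels'],cv2.COLOR_BGR2HSV)
m=((hsv[...,0]<6)|(hsv[...,0]>174))&(hsv[...,1]>140)&(hsv[...,2]>50)&(P[...,0]>560)&(P[...,0]<680)&(np.abs(P[...,1]+290)<60)&(P[...,2]>76)&(P[...,2]<80)
t=P[m][:,:2].astype(np.float32); print(len(t),cv2.minAreaRect(t))
l=cv2.fitLine(t,cv2.DIST_L2,0,.01,.01).ravel(); print('handle dir',np.degrees(np.arctan2(l[1],l[0]))%180)
m=(P[...,2]>12)&(P[...,2]<16)&(np.abs(P[...,0]-592)<90)&(np.abs(P[...,1]+203)<160)
print('stage',cv2.minAreaRect(P[m][:,:2].astype(np.float32)))
```

```text
t 15.8 pos [ 680.3 -319.8  220.6] rot [-3.1404 -0.0145 -2.9645] F [-1.  -0.7  0.2] w 0.2
shift m [0.6101 0.4349 0.2289] turn [   1.22   -0.21 -169.85]
1136 ((630.2942504882812, -301.98468017578125), (12.499444961547852, 63.2210578918457), 10.222596168518066)
handle dir 100.72912
stage ((591.9492797851562, -204.7202911376953), (119.41559600830078, 259.3951416015625), 10.664726257324219)
```

View pics/w14.png

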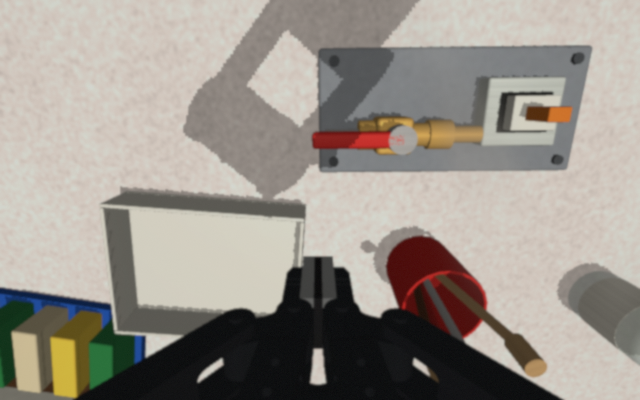

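The clear view shows the handle (315,140)→(400,138) parallel to the stage's long side: 100.7° against 100.66°. The block is on its pad at (535,112). Handing in.

```bash
python3 -c "
from station import env
env.sign_off(); print(env.get_obs()['time_s'])"
```

```text
the job is handed in; nothing more can be done
the job is handed in; nothing more can be done
```

The amber block is standing on the vacuum pad and the vacuum is on. I handed the job in at about 16 s of the 61 s allowed.

**Block:** I gripped the pillar in the tray's middle pocket, lifted it straight up, and set it on the rubber pad with about 5 N of contact before letting go. The last close checks showed:
- It stands upright, with an even rim of pad showing all round.
- Its centre is at about (580.5, -144.7) mm, against my pad estimate of (581, -144.2).
- Its long side is within about 0.5° of the pad's, by the adapter outline.

**Cock:** After releasing the block I pushed the red handle round with shut fingers until the force rose to 12.7 N with no further movement. An unobstructed view then measured it at 100.7°, against 100.66° for the stage's long side.

**Disagreements between readings:**
- **Pad position:** the wrist and fixed cameras differed by 1–2 mm along the pad's length, so I used the wrist camera's comparison of the block's and pad's edges.
- **Handle angle:** two earlier readings, one of them with the handle partly hidden by the fingers, gave 1.3–1.4° less than the clear view.

In the last wide pictures the tray, the green and violet blocks and the other bystanders in view looked undisturbed. I checked that by eye only and did not remeasure them.

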